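# Third hand for fitting a mini-PC cooler

### The arm

A 6-joint arm with a two-finger parallel gripper is mounted at the origin on the work surface; the furniture and walls round the work are solid. World frame = base frame: x ahead of the robot, y to its left, z up, the work surface at z = 0. Lengths are in m, angles in rad, forces in N, time in s.
With the tool pointing down it reaches from about 0.35 to 0.85 m from the base axis. Payload 8.1 kg.
Tool frame: the origin (TCP) lies at the very end of the fingers, on their centre line; the grasp point (between the pads) lies 19 mm behind it; z points along the fingers, y is the line along which they close (so a half turn about z gives the same grasp; the last joint's range is limited). The gripper opens to 93 mm and grips with 3 to 60 N. Pads are 15 mm wide; open, the fingers measure 128 mm over their backs; the gripper's body (75 mm by 188 mm) begins 65 mm behind the grasp point.
Start: joints at [1.086, 0.13, 1.488, -0, 1.523, -0.085], TCP at [0.234, 0.553, 0.219] pointing down, gripper open.
Joint ranges: [-2.96, 2.96], [-0.89, 2.26], [0.02, 2.5], [-1.34, 4.48], [0, 2.73], [-2.66, 2.66]. Speed limits (rad/s): [2.39, 2.39, 2.79, 3.14, 3.14, 3.14].

### API

Orientations are given as a rotation vector (axis times angle).
In Python, from plant import robot gives the robot as it stands. The module is installed in compiled form; this text tells all that it offers.
- The arm moves only by the tool play_rows, never from a script. Its argument "increments" is text: rows parted by semicolons, each of 5 numbers parted by spaces: the shift along the tool's x, y, z in mm, then the turn about the tool's z in degrees, then the closure, from -1 (fully open) to 1 (shut). In form: dx dy dz yaw claw; .... A call has 1 to 20 rows; each row is the pose to reach, as a shift and turn from the pose commanded when the call began, along the tool's axes at that moment; what a row does not reach only later rows make up. A row lasts 1/10 s, in which the tool goes at most 50 mm and 8.59 degrees, less where a joint would pass 70% of its speed; a pose out of reach is approached as far as the arm can. A call with a gripper value outside its range is refused whole. The fingers move at their own pace and stop on an object; "force" is the grip in N (left out, the last holds). Time passes only in rows, so rows that repeat a pose let the fingers close. It gives the time, the measured TCP pose, the force, the opening and the grip force at its end, in the units of the state.
- robot.read_state(): the state, without advancing time (a new reading comes with each control period).
- robot.read_camera(name): name is "side" or "top"; returns the picture (420x560x3 uint8, blue, green, red); there is no depth.
- robot.calibration(name): a dict with "vertical_fov" (degrees; the focal length in pixels is half the picture's height over the tangent of half this angle, whatever the lens; pixels are square), "cx", "cy" (the principal point, pixels), "rvec" (rotation vector, rad) and "tvec" (3), from world to camera coordinates, as OpenCV has them. Camera axes: x right, y down, z forward; pixel columns grow to the right and rows downward; lengths in m; the calibration is good to about 2 mm. A picture is of the moment at which its call begins. calibration takes no time and is no camera call.
- robot.close_job(): hands the job in; it is judged then, once.
Trained networks look in the newest picture that a camera, given by its name, has taken for a name from the list of things; names that differ only in an ending like _2 or _b are one class to them, and where a whole thing is asked for, a point or a joint stands for the part that bears it (a point fixed in the world has none). Each returns a list of dicts, best first, with "conf" (0 to 1); they miss things now and then, are a little off and sometimes report something else, mostly with a low value. They report only what shows in the picture. A call takes as long as a camera call. They do not tell look-alikes from the thing itself.
- robot.recognise(camera, query): "centre" ([x, y, z] in m, in world coordinates, good to about 4 mm: the middle of the surface that is visible of it).
- robot.regions_of(camera, query): "pixels" (420x560 bool, what is visible of it).
- robot.landmark_of(camera, query): "centre" ([x, y, z] in m, in world coordinates, good to about 4 mm: a listed point, or the origin of a listed thing).
The state is a dict: "t": time; "q": joint angles; "dq": joint speeds; "joint_torque": joint torques, N m; "tool_pos": TCP position; "orientation": TCP orientation; "force": force on the tool from outside, world axes, zero at the start; "wrist_torque": the same for the moment, N m; "opening": finger opening in m; "gripper_force": force on a finger pad.
Only numpy, scipy, OpenCV 4.12 (cv2) and the standard library are available. Lean on these libraries where they do the work, as an engineer would, in place of code of your own. Each camera call takes 0.05 s, during which the arm holds its last target. There are 200 camera calls.

### The job

Take the black protective cap off the processor in the open mini-PC and lay it on the desk beside the case. Then set the finned cooler down over the four sprung studs and press it straight down onto the processor's soft pad with a steady push of about 13 newtons, never so hard that the processor is crushed. My colleague will run the four nuts on, so finish while you are still holding the cooler pressed down, and leave the other things on the desk alone.

Things in the scene. Friction and masses are not known exactly. Their poses are not given: they have to be found in the camera images.
- mini_pc: open dark steel mini-PC tub, 184 x 184 mm, walls 34 mm high, no lid, fixed; origin at the centre of its underside, on the desk. x from the front wall (power button) to the rear wall with the port blocks, y to the two memory slots, z up. The dark board's top is 16 mm above the desk, the processor in its middle. Parts over 50 mm from the middle in x or y stand up to 40 mm above the desk
- studs (a point): middle of the pattern of four upright steel studs round the processor, 27 mm above the desk; axes as mini_pc. Studs at x = +-38 mm, y = +-28 mm, 5 mm thick, tapered tips 41 mm above the desk. Round each is a coil spring with an 11 mm washer, washer tops 27 mm above the desk; all four together push up 3 N at first touch, plus 1.2 N per mm pressed down (up to 7.5 mm)
- processor (a point): middle of the top of the unpressed soft grey pad (24 x 24 mm, 3 mm thick) on the processor's metal lid, 23 mm above the desk (4 mm below the washer tops), at the middle of the studs; axes as mini_pc. Hidden by the cap at the start
- thermal_pad: that soft grey pad; origin at the middle of its top face. It yields down by up to 3 mm, 4 N per mm, then it is solid. With the springs: the cooler's weight just about rests on the washers; 5 N of push beyond its weight brings its underside to the pad, each further mm takes 5.2 N
- cap_center (a point): centre, half-way up, of the loose black plastic cap on the board over the processor: a hollow square lid 44 x 44 mm, 27 mm high over all, 30 g; skirt and top 11 mm high, on them a grip rib 34 mm long (its x), 12 mm wide (its y), 16 mm high, to pinch across its width from above. At the start its underside is 16 mm above the desk, axes within 0.05 rad of the mini-PC's
- cooler_center (a point): centre, half-way up, of the loose bare aluminium cooler standing on the desk, 300 g, 40 mm high. Fin stack 64 mm along x (the way the fins run), 46 mm along y, from 4 mm above the underside to the top; pinch across the 46 mm from above. Two 4 mm thick foot strips 18 x 76 mm under its ends have 8 mm holes at x = +-38, y = +-28 mm. Fits either way round (half a turn)
- cooler_base (a point): middle of the cooler's flat underside, 20 mm below its centre; same axes
- screwdriver: bystander: precision screwdriver with an orange handle, 156 x 17 x 17 mm, lying at the far left of the desk, its length along its x; origin under its centre. Beyond it a desk lamp's tall arm rises at the back left corner and leans over it: keep wrist and gripper away from the part with world x over 0.5 m and y over 0.18 m
- mug: bystander: white mug, 83 x 118 x 93 mm, at the far side of the desk, origin under its centre
- usb_stick: bystander: memory stick, 58 x 19 x 9 mm, beside the mug, origin under its centre. Unlisted clutter lies only on the near part of the desk (world x under 0.38 m: phone, notebook, keys, wire-bound pad) and far right (a black handset, x over 0.65 m); the rest of the desk top, x up to 0.70 m, y within 0.33 m, is free for the cap, save under the lamp at the back left
Things that resemble listed ones, but are neither listed nor needed, are in the scene too. Of the things like the part that bears cap_center, leave any that is purple; of the rest the smaller one is meant.

How it is judged:
By the outcome, as a careful person would: the job done as asked, in the order asked, and still so for the second after the job is handed in, while the arm keeps its last pose, push and grip.
It also fails if it takes over 58 s, if anything falls off the work surface, if the arm or the gripper's body presses on something with over 40 N, if the wrist force passes 120 N, or if a joint passes its speed limit or range.

## Working session

There is one attempt and no reset: what is moved stays moved. The work goes in short steps, Python scripts to look and compute and a tool call to move; the robot and the scene stay as the last step left them, time stands still between calls to the robot, and variables do not carry over. Pictures are saved under pics/ and viewed, at most 10 in all, crops included, and the job is handed in when it is done.

Besides the shell and the picture viewer there is one more tool, called after ">>>" as name(argument=value, ...) on one line, values as JSON. play_rows: Moves the arm, as the interface text tells. Its arguments: {"type":"object","properties":{"increments":{"type":"string"},"force":{"type":"number"}},"required":["increments"]}

```bash
mkdir -p pics
python3 - <<'E'
from plant import robot
import cv2,numpy as np
s=robot.read_state();print(s['t'],s['tool_pos'],s['orientation'],s['opening'],s['force'])
for c in('top','side'):
    im=robot.read_camera(c);cv2.imwrite(f'pics/{c}0.png',im)
    k=robot.calibration(c);print(c,{a:np.round(b,4).tolist() for a,b in k.items()})
    for q in('cap_center','cooler_center','cooler_base','studs','processor','mini_pc'):
        print(q,[(np.round(d['centre'],4).tolist(),round(d['conf'],2)) for d in robot.landmark_of(c,q)])
E
```

```text
0.0 [0.23326904 0.55216553 0.21759562] [-6.23778212e-01 -3.07852200e+00  2.80791798e-03] 0.0930709732796261 [-0.29894421 -0.32027283  0.0780074 ]
top {'vertical_fov': 48.3214, 'cx': 284.9381, 'cy': 206.2474, 'rvec': [2.1391, -2.1467, 0.1825], 'tvec': [0.0737, 0.5721, 1.044]}
cap_center [([0.4742, -0.0491, 0.0222], 0.96), ([0.4714, 0.2965, 0.014], 0.79), ([0.4571, 0.1327, 0.0343], 0.77)]
cooler_center [([0.5164, -0.1688, 0.0172], 0.73)]
cooler_base [([0.5186, -0.169, 0.0016], 0.64)]
studs [([0.4556, 0.1289, 0.0249], 0.89)]
processor [([0.4563, 0.1309, 0.0263], 0.69)]
mini_pc [([0.4618, 0.1345, 0.0002], 0.88)]
side {'vertical_fov': 53.6228, 'cx': 272.5689, 'cy': 214.205, 'rvec': [2.3436, -0.2071, 0.0827], 'tvec': [-0.5615, 0.1478, 0.7646]}
cap_center [([0.4803, -0.0529, 0.0193], 0.9), ([0.459, 0.128, 0.0291], 0.69), ([0.4726, 0.3014, 0.0158], 0.52)]
cooler_center [([0.5179, -0.1671, 0.0176], 0.78)]
cooler_base [([0.5225, -0.1685, -0.0037], 0.75)]
studs [([0.4607, 0.1304, 0.0268], 0.65)]
processor [([0.4615, 0.1319, 0.0219], 0.83)]
mini_pc [([0.4572, 0.1321, -0.0], 0.97)]
```

View pics/top0.png

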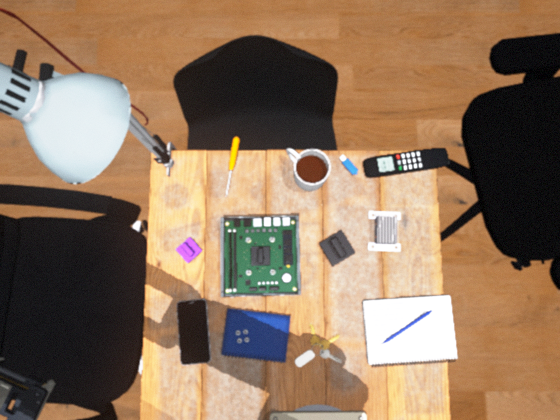

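View pics/side0.png

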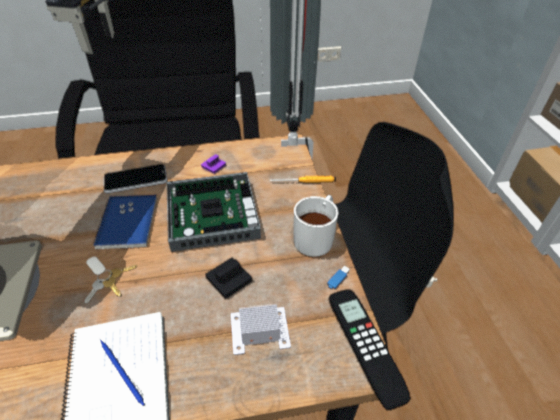

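The top view shows the PC at about (261,256) with the target cap in its middle, the larger black look-alike at (337,247), the purple one at (189,249) and the cooler at (385,231). The side view agrees: cap (211,208), look-alike (229,277), cooler (261,325). Next I'll fit the poses with box models against the masks.

```bash
cat > h.py <<'E'
from plant import robot
import cv2,numpy as np
from scipy.optimize import minimize
def box(x0,x1,y0,y1,z0,z1): return np.array([[x,y,z] for x in(x0,x1) for y in(y0,y1) for z in(z0,z1)])/1000.
PC=[box(-92,92,-92,92,0,34)]
COOL=[box(-32,32,-23,23,4,40),box(-47,-29,-38,38,0,4),box(29,47,-38,38,0,4)]
CAP=[box(-22,22,-22,22,0,11),box(-17,17,-6,6,11,27)]
K={c:robot.calibration(c) for c in('top','side')}
def proj(c,p):
    k=K[c];f=210/np.tan(np.radians(k['vertical_fov'])/2)
    M=np.array([[f,0,k['cx']],[0,f,k['cy']],[0,0,1]])
    return cv2.projectPoints(np.asarray(p,float).reshape(-1,3),np.array(k['rvec'],float),np.array(k['tvec'],float),M,None)[0][:,0]
def ray(c,uv,z):
    k=K[c];f=210/np.tan(np.radians(k['vertical_fov'])/2)
    R=cv2.Rodrigues(np.array(k['rvec'],float))[0];C=-R.T@np.array(k['tvec'])
    d=R.T@np.array([(uv[0]-k['cx'])/f,(uv[1]-k['cy'])/f,1]);return C+d*(z-C[2])/d[2]
def place(m,x,y,z,a):
    c,s=np.cos(a),np.sin(a);return m@np.array([[c,s,0],[-s,c,0],[0,0,1]])+[x,y,z]
def render(c,ms,x,y,z,a,S=4):
    im=np.zeros((420*S,560*S),np.uint8)
    for m in ms:
        h=cv2.convexHull(((proj(c,place(m,x,y,z,a))+.5)*S*16).astype(np.int32));cv2.fillConvexPoly(im,h,1,cv2.LINE_8,4)
    return cv2.resize(im.astype(np.float32),(560,420),interpolation=cv2.INTER_AREA)
def fit(masks,ms,x,y,z,a):
    def cost(v):
        e=0
        for c,m in masks.items():
            r=render(c,ms,v[0]/1e3,v[1]/1e3,z,v[2]*.02);e+=np.abs(r-m).sum()/m.sum()
        return e
    best=None
    for a0 in a:
        s=np.array([x*1e3,y*1e3,a0/.02])
        o=minimize(cost,s,method='Nelder-Mead',options=dict(initial_simplex=[s,s+[5,0,0],s+[0,5,0],s+[0,0,4]],xatol=.05,fatol=1e-5))
        if best is None or o.fun<best.fun:best=o
    return np.round([best.x[0],best.x[1],np.degrees(best.x[2]*.02),best.fun],2)
def pick(c,q,xy):
    r=[d for d in robot.regions_of(c,q)]
    p=proj(c,[xy])[0]
    def dist(d):
        v,u=np.nonzero(d['pixels']);return np.hypot(u.mean()-p[0],v.mean()-p[1])
    d=min(r,key=dist);print(c,q,round(dist(d),1),d['conf'],d['pixels'].sum());return d['pixels'].astype(np.float32)
E
python3 - <<'E'
from h import *
im={c:robot.read_camera(c) for c in K}
print(robot.read_state()['t'])
for q,ms,xyz,z,a in(('mini_pc',PC,(.459,.132,.02),0,(0,.1,-.1)),('cooler_center',COOL,(.519,-.169,.02),0,(0,.15,-.15)),('cap_center',CAP,(.459,.131,.03),.016,(0,.1))):
    m={c:pick(c,q,xyz) for c in K}
    print(q,'both',fit(m,ms,*xyz[:2],z,a))
    for c in K: print('  ',c,fit({c:m[c]},ms,*xyz[:2],z,a))
t=im['top'][205:305,210:310];s=im['side'][165:255,155:270]
t=cv2.resize(t,None,fx=5,fy=5,interpolation=cv2.INTER_CUBIC);cv2.imwrite('pics/tc.png',t)
cv2.imwrite('pics/sc.png',cv2.resize(s,None,fx=6,fy=6,interpolation=cv2.INTER_CUBIC))
E
```

```text
0.8
top mini_pc 0.4 0.93 6064
side mini_pc 4.7 0.67 5734
mini_pc both [4.5861e+02 1.3142e+02 1.2000e+00 1.6000e-01]
   top [4.5914e+02 1.3142e+02 1.1700e+00 7.0000e-02]
   side [4.5795e+02 1.3157e+02 1.3300e+00 9.0000e-02]
top cooler_center 2.0 0.88 1014
side cooler_center 2.0 0.61 2112
cooler_center both [ 5.1832e+02 -1.6611e+02 -2.6200e+00  1.9000e-01]
   top [ 5.2069e+02 -1.6444e+02 -2.3300e+00  8.0000e-02]
   side [ 5.1756e+02 -1.6761e+02 -3.0700e+00  5.0000e-02]
top cap_center 0.7 0.91 361
side cap_center 3.7 0.64 365
cap_center both [4.5854e+02 1.2987e+02 0.0000e+00 1.4000e-01]
   top [ 4.5853e+02  1.3041e+02 -1.0000e-02  4.0000e-02]
   side [4.5848e+02 1.2910e+02 1.9900e+00 9.0000e-02]
```

View pics/tc.png

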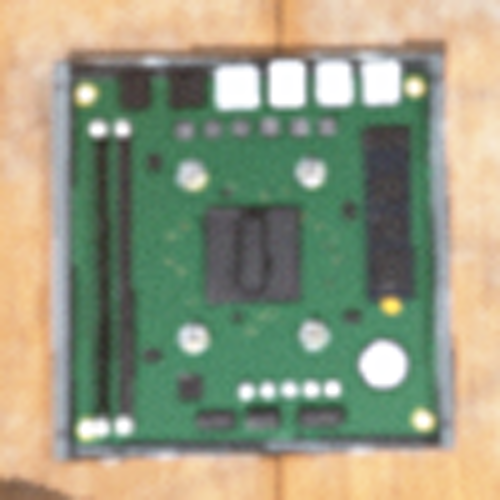

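View pics/sc.png

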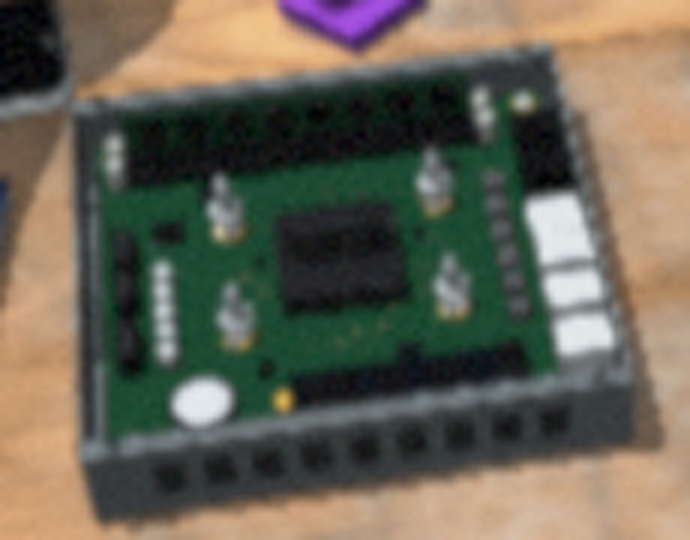

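The crops show the studs in the top crop at (193,175), (312,172), (194,338), (314,334). The side crop has the tips at about (220,180), (432,150), (233,288), (450,258). The cap's rib runs along the PC's x. Now I'll compute the stud pose and the first move.

```bash
cat >> h.py <<'E'
from scipy.spatial.transform import Rotation as Ro
def pose():
    s=robot.read_state();R=Ro.from_rotvec(s['orientation']).as_matrix();return np.array(s['tool_pos']),R,s
def delta(x,y,z,yaw):
    "mm shift in tool axes and turn about tool z so that tool y (mod 180) points at world yaw deg"
    p,R,s=pose();d=R.T@(np.array([x,y,z])-p)*1e3
    cur=np.degrees(np.arctan2(R[1,1],R[0,1]));w=(yaw-cur+90)%180-90
    print('t',round(s['t'],2),'pos',np.round(p*1e3,1),'yaw',round(cur,2),'tilt',np.round(R[:2,2],4),'F',np.round(s['force'],1),'open',round(s['opening']*1e3,1),'grip',round(s['gripper_force'],1))
    print(' delta',np.round(d,1),'turn',round(-w,2))
E
python3 - <<'E'
from h import *
T=[(193,175),(312,172),(194,338),(314,334)]
S=[(220,180),(432,150),(233,288),(450,258)];B=[(229,237),(434,210),(238,342),(455,317)]
for n,c,L,o,k,zs in(('top','top',T,(210,205),5,(.027,.034,.041)),('tip','side',S,(155,165),6,(.041,)),('base','side',B,(155,165),6,(.016,))):
    for z in zs:
        P=np.array([ray(c,((u+.5)/k-.5+o[0],(v+.5)/k-.5+o[1]),z) for u,v in L])*1e3
        print(n,z,np.round(P[:,:2],1).tolist(),np.round(P.mean(0),1))
print('gap',ray('top',(322,209),0))
print('decoy', ray('top',(337,231),0.02), ray('top',(311,190),.05))
delta(.4585,.1305,.10,91.0)
E
```

```text
top 0.027 [[496.6, 157.7], [497.8, 102.1], [421.1, 156.6], [422.7, 101.1]] [459.5 129.4  27. ]
top 0.034 [[495.9, 157.2], [497.2, 101.9], [420.9, 156.1], [422.5, 101.0]] [459.1 129.1  34. ]
top 0.041 [[495.3, 156.7], [496.5, 101.8], [420.8, 155.7], [422.4, 100.9]] [458.7 128.8  41. ]
tip 0.041 [[419.9, 157.1], [496.5, 159.9], [422.2, 100.4], [497.2, 102.0]] [459.  129.8  41. ]
base 0.016 [[419.5, 153.8], [494.8, 155.0], [420.5, 99.1], [496.7, 98.0]] [457.9 126.4  16. ]
gap [ 0.57266268 -0.01869195  0.        ]
decoy [ 0.51683059 -0.05148181  0.02      ] [0.60982024 0.01075907 0.05      ]
t 1.1 pos [233.5 552.7 218.7] yaw 67.09 tilt [0.     0.0001] F [-0.3  0.5  0.6] open 93.0 grip 0.0
 delta [-371.6 -301.4  118.6] turn -23.91
```

>>> play_rows(increments="-371.6 -301.4 118 -23.9 -0.1;-371.6 -301.4 118 -23.9 -0.1;-371.6 -301.4 118 -23.9 -0.1;-371.6 -301.4 118 -23.9 -0.1;-371.6 -301.4 118 -23.9 -0.1;-371.6 -301.4 118 -23.9 -0.1;-371.6 -301.4 118 -23.9 -0.1;-371.6 -301.4 118 -23.9 -0.1;-371.6 -301.4 118 -23.9 -0.1;-371.6 -301.4 118 -23.9 -0.1;-371.6 -301.4 118 -23.9 -0.1;-371.6 -301.4 118 -23.9 -0.1;-371.6 -301.4 118 -23.9 -0.1;-371.6 -301.4 118 -23.9 -0.1", force=12)

```text
t: 2.5
tool_pos: [0.4583, 0.1316, 0.101]
orientation: [-0.03, 3.141, 0.001]
force: [0.1, -0.0, -0.7]
opening: 0.0512
gripper_force: 0.0
```

Run:
```python
from h import *
im=robot.read_camera('side');cv2.imwrite('pics/s2.png',im)
for _ in range(3):
    delta(.4585,.1300,.0295,91.0);robot.read_camera('side')
print(robot.read_state()['q'])
```

```text
t 2.55 pos [458.3 131.6 101.1] yaw 91.11 tilt [0.0007 0.0003] F [-0.6 -0.1 -0.3] open 51.3 grip 0.0
 delta [-0.1 -1.6 71.6] turn 0.11
t 2.6 pos [458.3 131.6 101. ] yaw 91.11 tilt [0.0006 0.0002] F [0.1 0.5 0.2] open 51.2 grip 0.0
 delta [-0.1 -1.6 71.5] turn 0.11
t 2.65 pos [458.4 131.4 101. ] yaw 91.1 tilt [0.0006 0.0002] F [ 0.1 -0.1  0.8] open 51.3 grip 0.0
 delta [-0.1 -1.5 71.5] turn 0.1
[ 1.71307207e-01 -1.17680249e-01  1.95713507e+00  2.43225595e-05
  1.30163639e+00 -1.41845232e+00]
```

View pics/s2.png

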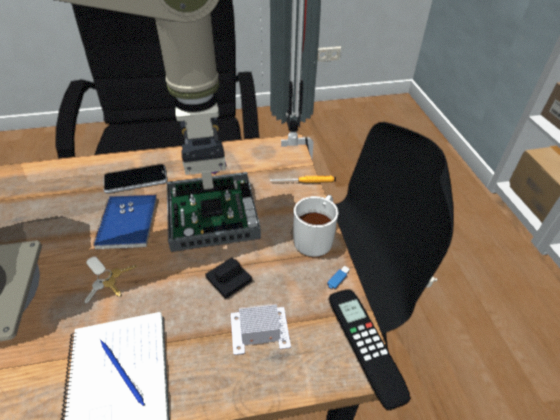

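The gripper is above the case at about (207,180), and the route down onto the rib is clear. I'll descend and pinch it.

>>> play_rows(increments="0 -1.5 35 0 -0.1;0 -1.5 60 0 -0.1;0 -1.5 71.5 0 -0.1;0 -1.5 71.5 0 -0.1;0 -1.5 71.5 0 1;0 -1.5 71.5 0 1;0 -1.5 71.5 0 1;0 -1.5 71.5 0 1;0 -1.5 71.5 0 1;0 -1.5 71.5 0 1;0 -1.5 71.5 0 1", force=15)

```text
t: 3.8
tool_pos: [0.4588, 0.129, 0.0295]
orientation: [-0.027, 3.141, 0.0]
force: [-0.8, -0.7, 3.0]
opening: 0.012
gripper_force: 15.0
```

>>> play_rows(increments="0 0 -15 0 1;0 0 -35 0 1;0 0 -60 0 1;0 0 -60 0 1")

```text
t: 4.2
tool_pos: [0.461, 0.1293, 0.0926]
orientation: [-0.027, 3.136, 0.001]
force: [0.1, -0.0, 0.1]
opening: 0.012
gripper_force: 15.0
```

Run:
```python
from h import *
im=robot.read_camera('side');cv2.imwrite('pics/s3.png',cv2.resize(im[100:300,130:350],None,fx=3,fy=3))
delta(.572,-.020,.09,91.0)
m=[ (np.round(d['centre'],3).tolist(),round(d['conf'],2)) for d in robot.landmark_of('side','cap_center')];print(m)
```

```text
t 4.25 pos [460.  129.2  90.7] yaw 90.99 tilt [0.0035 0.0006] F [ 0.1 -0.2 -0.3] open 11.7 grip 15.0
 delta [-109.4 -151.1    1. ] turn -0.01
[([0.459, 0.129, 0.093], 0.6), ([0.48, -0.056, 0.021], 0.58)]
```

View pics/s3.png

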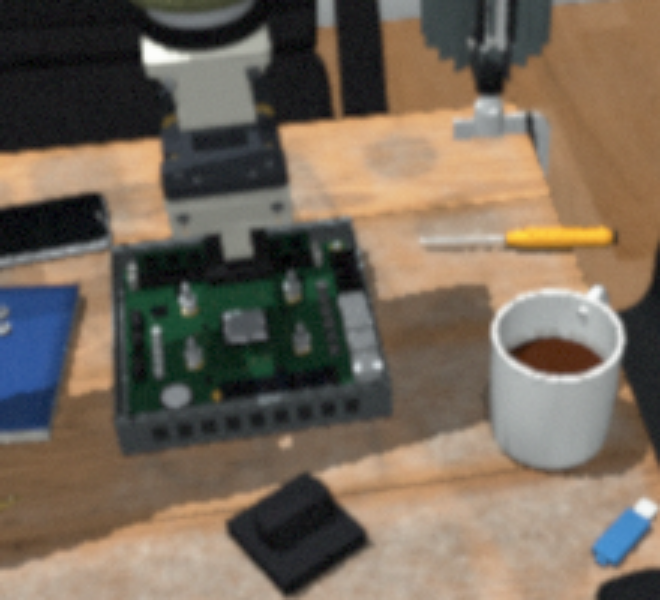

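The cap is held at crop position (235,265), and the grey pad shows at (245,325). I'll carry the cap over and lay it down between the case and the mug.

>>> play_rows(increments="-25 -35 0 0 1;-55 -75 0 0 1;-85 -115 0 0 1;-109 -151 0 0 1;-109 -151 0 0 1;-109 -151 0 0 1;-109 -151 30 0 1;-109 -151 55 0 1;-109 -151 70 0 1;-109 -151 75.5 0 1;-109 -151 75.5 0 1;-109 -151 76.5 0 1;-109 -151 76.5 0 1")

```text
t: 5.6
tool_pos: [0.5702, -0.0198, 0.0129]
orientation: [-0.028, 3.141, -0.0]
force: [-1.5, -0.2, -0.4]
opening: 0.0119
gripper_force: 15.0
```

Run:
```python
from h import *
delta(.572,-.020,.0135,91.0);robot.read_camera('side');delta(.572,-.020,.0135,91.0)
```

```text
t 5.6 pos [570.2 -19.8  12.9] yaw 91.03 tilt [ 0.0004 -0.    ] F [-1.5 -0.2 -0.4] open 11.9 grip 15.0
 delta [-1.8 -0.3 -0.6] turn 0.03
t 5.65 pos [570.2 -19.9  12.9] yaw 91.01 tilt [ 0.0005 -0.    ] F [ 0.3 -0.1  0.3] open 11.9 grip 15.0
 delta [-1.8 -0.1 -0.6] turn 0.01
```

>>> play_rows(increments="0 0 0.7 0 1;0 0 0.7 0 1")

```text
t: 5.85
tool_pos: [0.5704, -0.0201, 0.0123]
orientation: [-0.027, 3.141, 0.0]
force: [0.7, 0.8, 0.7]
opening: 0.0115
gripper_force: 15.0
```

Nearly touching. I'll open the fingers moderately and lift straight up.

>>> play_rows(increments="0 0 0.5 0 0.5;0 0 0.5 0 0.3;0 0 0.5 0 0.3;0 0 0.5 0 0.3;0 0 -20 0 0.3;0 0 -60 0 0.3;0 0 -100 0 -0.5;0 0 -100 0 -0.5")

```text
t: 6.65
tool_pos: [0.5745, -0.0207, 0.119]
orientation: [-0.027, 3.131, -0.002]
force: [1.2, 0.3, 0.6]
opening: 0.0443
gripper_force: 0.0
```

Run:
```python
from h import *
im=robot.read_camera('side');cv2.imwrite('pics/s4.png',cv2.resize(im[150:380,150:380],None,fx=2.6,fy=2.6,interpolation=cv2.INTER_CUBIC))
m={'side':pick('side','cooler_center',(.519,-.167,.02))};print(fit(m,COOL,.519,-.167,0,(0,-.05)))
robot.read_camera('top')
for c in K: print([ (np.round(d['centre'],3).tolist(),round(d['conf'],2)) for d in robot.landmark_of(c,'cooler_center')],[ (np.round(d['centre'],3).tolist(),round(d['conf'],2)) for d in robot.landmark_of(c,'cap_center')])
delta(.519,-.1665,.06,87.3)
```

```text
side cooler_center 2.8 0.78 2089
[ 5.1750e+02 -1.6816e+02 -2.8400e+00  6.0000e-02]
[([0.516, -0.168, 0.019], 0.78)] [([0.472, -0.051, 0.016], 0.93), ([0.472, 0.302, 0.011], 0.74), ([0.567, -0.022, 0.017], 0.5)]
[([0.517, -0.168, 0.02], 0.68)] [([0.569, -0.02, 0.011], 0.86), ([0.481, -0.056, 0.016], 0.74), ([0.471, 0.303, 0.012], 0.66)]
t 7.0 pos [568.9 -20.  110.1] yaw 90.99 tilt [-0.0031  0.0004] F [-0.4 -0.2  0.3] open 68.5 grip 0.0
 delta [  52.3 -145.6   50.2] turn 3.69
```

View pics/s4.png

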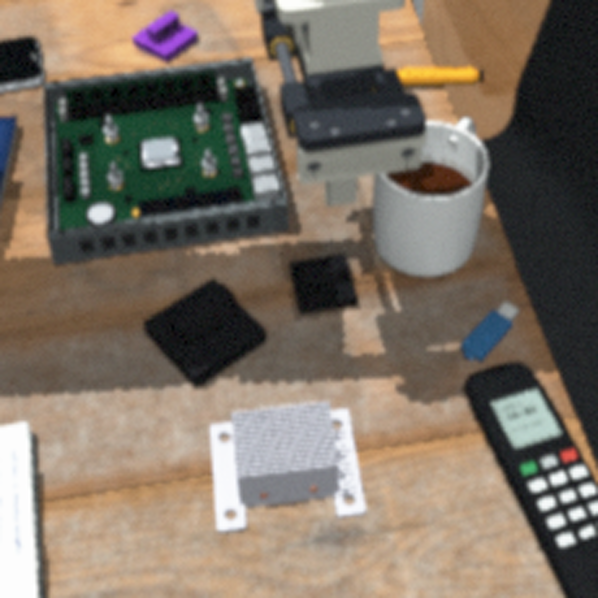

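The cap sits on the desk at crop (325,283), clear of everything. The cooler's foot holes show at about (223,437), (231,514), (349,497). I'll refine the cooler pose from those.

Run:
```python
from h import *
L=[(223,437),(231,514),(349,497)]
P=np.array([ray('side',((u+.5)/2.6-.5+150,(v+.5)/2.6-.5+150),.004) for u,v in L])*1e3
print(np.round(P[:,:2],1).tolist(),'centre',(P[0]+P[2])/2)
d=P[2]-P[1];print('yaw x',np.degrees(np.arctan2(d[1],d[0])),np.linalg.norm(d),np.linalg.norm(P[0]-P[1]))
delta(.5175,-.1675,.06,87.2)
```

```text
[[480.2, -137.5], [479.0, -193.6], [554.9, -195.2]] centre [ 517.5624306  -166.36271623    4.        ]
yaw x -1.2422383146367029 75.89079404292166 56.080047977283456
t 7.0 pos [568.9 -20.  110.1] yaw 90.99 tilt [-0.0031  0.0004] F [-0.4 -0.2  0.3] open 68.5 grip 0.0
 delta [  53.8 -146.6   50.2] turn 3.79
```

>>> play_rows(increments="15 -40 0 1 -0.7;30 -80 0 2 -0.7;45 -120 0 3 -0.7;53.8 -146.6 0 3.5 -0.7;53.8 -146.6 0 3.5 -0.7;53.8 -146.6 25 3.5 -0.7;53.8 -146.6 50 3.5 -0.7;53.8 -146.6 50 3.5 -0.7;53.8 -146.6 50 3.5 -0.7")

```text
t: 7.9
tool_pos: [0.5182, -0.1667, 0.0613]
orientation: [-0.068, -3.139, -0.002]
force: [0.9, 0.1, 0.8]
opening: 0.0791
gripper_force: 0.0
```

Run:
```python
from h import *
robot.read_camera('side');delta(.5175,-.1672,.009,87.5)
```

```text
t 7.95 pos [ 519.2 -167.2   62.5] yaw 87.53 tilt [-0.0001  0.0001] F [-0.4 -0.3  0.1] open 79.1 grip 0.0
 delta [ 1.7 -0.1 53.5] turn 0.03
```

>>> play_rows(increments="1.7 0 25 0 -0.7;1.7 0 45 0 -0.7;1.7 0 53.5 0 -0.7;1.7 0 53.5 0 -0.7;1.7 0 53.5 0 0.05;1.7 0 53.5 0 0.3;1.7 0 53.5 0 0.3;1.7 0 53.5 0 0.3;1.7 0 53.5 0 0.3;1.7 0 53.5 0 0.3;1.7 0 53.5 0 0.3", force=45)

```text
t: 9.05
tool_pos: [0.5175, -0.1675, 0.009]
orientation: [0.069, 3.14, 0.0]
force: [-1.3, 1.8, 6.2]
opening: 0.0459
gripper_force: 45.0
```

>>> play_rows(increments="0 0 -20 0 0.3;0 0 -50 0 0.3;0 0 -75 0 0.3;0 0 -75 0 0.3;0 0 -75 0 0.3;0 0 -75 0 0.3")

```text
t: 9.65
tool_pos: [0.5158, -0.167, 0.0811]
orientation: [-0.069, -3.138, -0.002]
force: [-1.3, -0.4, -2.2]
opening: 0.046
gripper_force: 45.0
```

Run:
```python
from h import *
im=robot.read_camera('side');cv2.imwrite('pics/s5.png',cv2.resize(im[200:350,180:350],None,fx=4,fy=4,interpolation=cv2.INTER_CUBIC))
delta(.459,.130,.084,91.1)
print(robot.read_state()['wrist_torque'])
```

```text
t 9.7 pos [ 515.7 -167.    81. ] yaw 87.49 tilt [-0.0034  0.0014] F [-0.5 -0.1 -3. ] open 45.5 grip 45.0
 delta [ 69.6 294.2  -2.3] turn -3.61
[ 0.08213672 -0.00953483 -0.02946953]
```

View pics/s5.png

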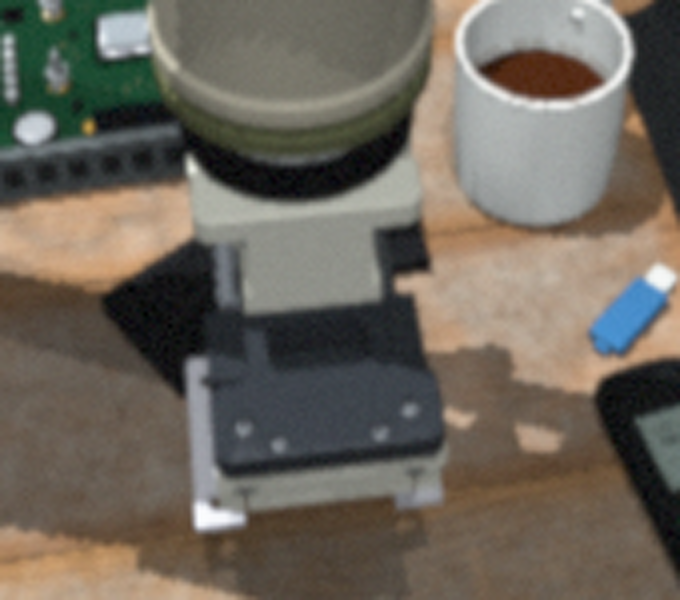

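The cooler is held level, with its feet at crop (215,515) and (420,490), and the sensor reads about −3 N of weight. Carrying it over the studs.

>>> play_rows(increments="5 20 -2 0 0.3;14 60 -2 -0.5 0.3;23 100 -2 -1 0.3;33 140 -2 -1.5 0.3;42 180 -2 -2 0.3;51 220 -2 -2.5 0.3;60 255 -2 -3 0.3;66 280 -2 -3.6 0.3;69.6 293.7 -2 -3.6 0.3;69.6 293.7 -2 -3.6 0.3;69.6 293.7 -2 -3.6 0.3;69.6 293.7 -2 -3.6 0.3;69.6 293.7 -2 -3.6 0.3")

```text
t: 11.0
tool_pos: [0.4607, 0.1278, 0.0853]
orientation: [0.027, -3.141, 0.0]
force: [0.1, -0.8, -3.0]
opening: 0.0456
gripper_force: 45.0
```

Run:
```python
from h import *
robot.read_camera('side');robot.read_camera('side');delta(.459,.1295,.054,91.1)
```

```text
t 11.1 pos [460.7 128.1  85.4] yaw 91.02 tilt [ 0.     -0.0001] F [ 1.   0.7 -2.9] open 45.6 grip 45.0
 delta [ 1.7  1.4 31.4] turn -0.08
```

>>> play_rows(increments="1.7 1.4 15 0 0.3;1.7 1.4 28 0 0.3;1.7 1.4 31.4 0 0.3;1.7 1.4 31.4 0 0.3;1.7 1.4 31.4 0 0.3;1.7 1.4 31.4 0 0.3")

```text
t: 11.7
tool_pos: [0.4593, 0.1303, 0.0547]
orientation: [-0.03, 3.14, 0.0]
force: [0.4, -0.7, -2.6]
opening: 0.0458
gripper_force: 45.0
```

Run:
```python
from h import *
im=robot.read_camera('side');delta(.459,.1295,.054,91.1)
o=np.array([145,160]);k=6
b=cv2.resize(im[160:260,145:275],None,fx=k,fy=k,interpolation=cv2.INTER_CUBIC)
cv2.imwrite('pics/s6.png',b)
p,R,s=pose();print(s['force'])
q=lambda P:np.round((proj('side',np.array(P)/1e3)-o+.5)*k,0).tolist()
print('tips',q([[459+dx-.02*dy,129.5+dy+.02*dx,41] for dx,dy in((-38,28),(38,28),(-38,-28),(38,-28))]))
print('holes top z49',q([[459+dx-.02*dy,129.5+dy+.02*dx,49] for dx,dy in((-38,28),(38,28),(-38,-28),(38,-28))]))
```

```text
t 11.75 pos [459.3 130.3  54.7] yaw 91.09 tilt [0.0011 0.0001] F [-0.1 -0.5 -2.8] open 45.6 grip 45.0
 delta [ 0.3 -0.8  0.7] turn -0.01
[-0.12951817 -0.49740044 -2.75718547]
tips [[282.0, 211.0], [493.0, 183.0], [292.0, 318.0], [511.0, 288.0]]
holes top z49 [[279.0, 194.0], [491.0, 167.0], [288.0, 301.0], [510.0, 271.0]]
```

View pics/s6.png

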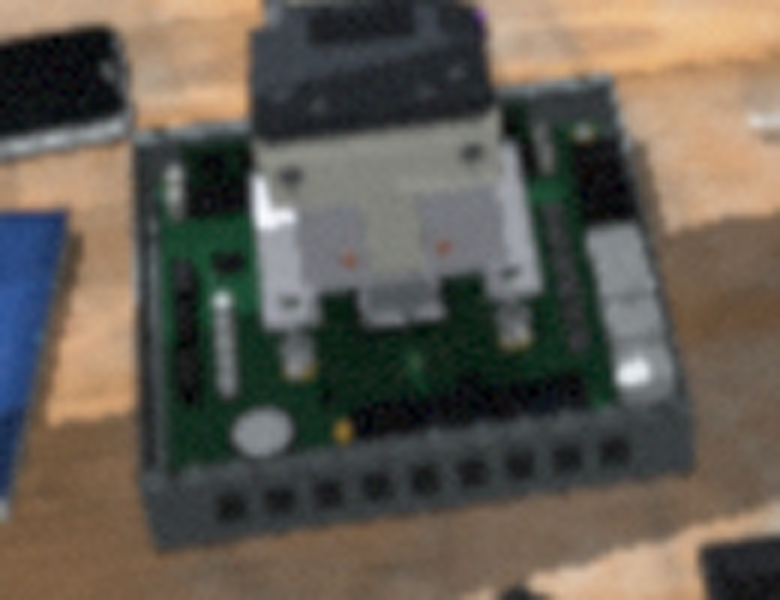

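Predicted and observed positions agree to about 0.5 mm: near holes at (290,301) and (511,271), springs right below at (297,350) and (515,325). Lowering onto the tips with a force check.

>>> play_rows(increments="0.5 -0.6 0 0 0.3;0.5 -0.6 2 0 0.3;0.5 -0.6 4 0 0.3;0.5 -0.6 6 0 0.3;0.5 -0.6 8 0 0.3;0.5 -0.6 8 0 0.3;0.5 -0.6 8 0 0.3")

```text
t: 12.45
tool_pos: [0.4582, 0.1296, 0.0459]
orientation: [0.03, -3.141, 0.0]
force: [-0.5, -0.1, -2.6]
opening: 0.0463
gripper_force: 45.0
```

>>> play_rows(increments="0 0 2 0 0.3;0 0 4 0 0.3;0 0 6 0 0.3;0 0 8 0 0.3;0 0 8 0 0.3;0 0 8 0 0.3")

```text
t: 13.05
tool_pos: [0.4582, 0.1296, 0.038]
orientation: [0.03, -3.141, 0.0]
force: [-0.2, -0.2, -3.4]
opening: 0.0462
gripper_force: 45.0
```

Run:
```python
from h import *
for _ in range(3):
    robot.read_camera('side');delta(.459,.1295,.036,91.1)
print(robot.read_state()['wrist_torque'])
```

```text
t 13.1 pos [458.3 129.6  38. ] yaw 91.09 tilt [-0.0001 -0.    ] F [ 0.2  1.  -1.9] open 45.8 grip 45.0
 delta [-0.7 -0.1  2. ] turn -0.01
t 13.15 pos [458.4 129.6  38.1] yaw 91.09 tilt [0.0001 0.    ] F [-0.4 -0.  -2. ] open 45.6 grip 45.0
 delta [-0.6 -0.2  2.1] turn -0.01
t 13.2 pos [458.4 129.6  38.2] yaw 91.09 tilt [0.0002 0.    ] F [-0.7  0.4 -3.2] open 45.7 grip 45.0
 delta [-0.6 -0.2  2.2] turn -0.01
[ 0.05646166  0.07243145 -0.01844031]
```

All four studs are through with no side force. Pressing down gradually.

>>> play_rows(increments="0 0 1 0 0.3;0 0 2 0 0.3;0 0 3 0 0.3;0 0 4 0 0.3;0 0 5 0 0.3;0 0 5 0 0.3;0 0 5 0 0.3;0 0 5 0 0.3", force=60)

```text
t: 14.0
tool_pos: [0.4584, 0.1297, 0.0332]
orientation: [-0.03, 3.141, 0.0]
force: [-1.7, -0.4, 3.6]
opening: 0.0454
gripper_force: 60.0
```

```bash
cat > f.py <<'E'
from h import *
F=[]
for _ in range(8):
    robot.read_camera('side');F.append(robot.read_state()['force'])
print(np.round(np.mean(F,0),2),np.round(np.std(F,0),2));delta(.459,.1295,.0305,91.1)
E
python3 f.py
```

```text
[-1.44 -0.34  3.48] [0.27 0.43 0.58]
t 14.4 pos [458.4 129.7  33.1] yaw 91.09 tilt [0.0003 0.0001] F [-1.5 -0.6  3.6] open 45.5 grip 60.0
 delta [-0.6 -0.2  2.6] turn -0.01
```

>>> play_rows(increments="0.3 0 0.7 0 0.3;0.3 0 1.4 0 0.3;0.3 0 2.1 0 0.3;0.3 0 2.1 0 0.3;0.3 0 2.1 0 0.3")

```text
t: 14.9
tool_pos: [0.4584, 0.1297, 0.0314]
orientation: [-0.03, 3.141, 0.0]
force: [-2.2, -0.4, 7.5]
opening: 0.0457
gripper_force: 60.0
```

```bash
python3 f.py
```

```text
[-2.27 -0.52  7.48] [0.58 0.5  0.34]
t 15.3 pos [458.4 129.6  31.4] yaw 91.09 tilt [0.0007 0.    ] F [-1.9 -1.   7.4] open 45.6 grip 60.0
 delta [-0.6 -0.2  0.9] turn -0.01
```

>>> play_rows(increments="0 0 0.6 0 0.3;0 0 1.2 0 0.3;0 0 1.2 0 0.3;0 0 1.2 0 0.3")

```text
t: 15.7
tool_pos: [0.4584, 0.1296, 0.0306]
orientation: [-0.03, 3.141, -0.0]
force: [-4.4, -1.1, 11.3]
opening: 0.0456
gripper_force: 60.0
```

```bash
python3 f.py
```

```text
[-4.17 -1.11 11.53] [0.44 0.47 0.53]
t 16.1 pos [458.4 129.6  30.6] yaw 91.1 tilt [0.0007 0.    ] F [-4.4 -1.7 12.1] open 46.0 grip 60.0
 delta [-0.6 -0.2  0.1] turn -0.0
```

Needs about 1.5 N more. I'll also ease off the small side load, where the tool is pressing toward +x.

>>> play_rows(increments="0.4 0 0.2 0 0.3;0.6 0 0.4 0 0.3;0.6 0 0.4 0 0.3;0.6 0 0.4 0 0.3")

```text
t: 16.5
tool_pos: [0.4584, 0.1297, 0.0305]
orientation: [-0.03, 3.14, 0.0]
force: [-3.6, -0.1, 12.3]
opening: 0.0455
gripper_force: 60.0
```

```bash
python3 f.py
```

```text
[-3.17 -1.38 11.93] [0.44 0.8  0.34]
t 16.9 pos [458.4 129.7  30.5] yaw 91.1 tilt [0.0018 0.0001] F [-3.2 -1.4 11.7] open 45.6 grip 60.0
 delta [-0.6 -0.2  0. ] turn -0.0
```

>>> play_rows(increments="0.4 -0.2 0.2 0 0.3;0.4 -0.2 0.4 0 0.3;0.4 -0.2 0.4 0 0.3;0.4 -0.2 0.4 0 0.3")

```text
t: 17.3
tool_pos: [0.4584, 0.1296, 0.0304]
orientation: [-0.03, 3.139, 0.001]
force: [-2.4, -0.5, 12.7]
opening: 0.0457
gripper_force: 60.0
```

```bash
python3 f.py
python3 - <<'E'
from h import *
im=robot.read_camera('side')
cv2.imwrite('pics/s7.png',cv2.resize(im[150:290,145:345],None,fx=4,fy=4,interpolation=cv2.INTER_CUBIC))
E
```

```text
[-2.45 -0.55 12.55] [0.4  0.35 0.3 ]
t 17.7 pos [458.4 129.6  30.4] yaw 91.09 tilt [0.0027 0.0005] F [-2.7 -0.  12.2] open 45.6 grip 60.0
 delta [-0.6 -0.1 -0.1] turn -0.01
```

View pics/s7.png

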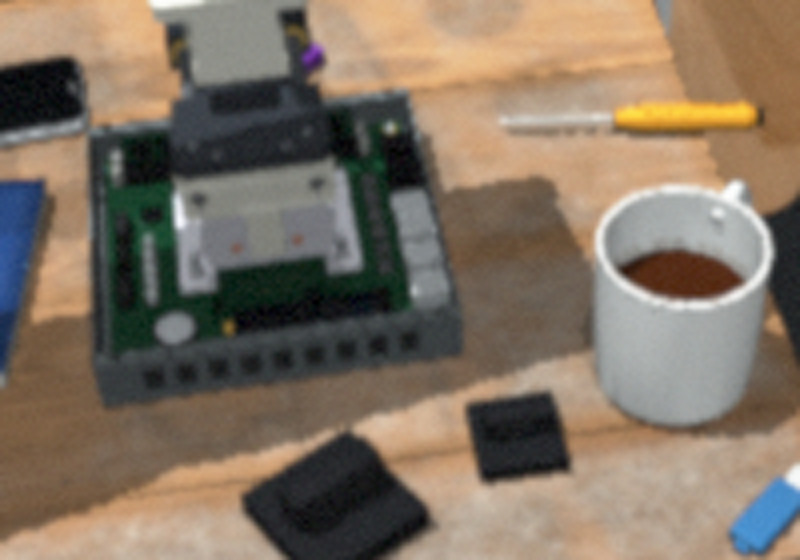

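The cooler is seated, with stud tips protruding at (197,265) and (340,248). The cap lies upright on the desk at (517,435) and the bystanders are untouched. One last small trim to 13 N, with a hold.

>>> play_rows(increments="0 0 0.15 0 0.3;0 0 0.15 0 0.3;0 0 0.15 0 0.3;0 0 0.15 0 0.3;0 0 0.15 0 0.3;0 0 0.15 0 0.3;0 0 0.15 0 0.3;0 0 0.15 0 0.3;0 0 0.15 0 0.3;0 0 0.15 0 0.3")

```text
t: 18.75
tool_pos: [0.4584, 0.1297, 0.0303]
orientation: [-0.03, 3.139, 0.001]
force: [-3.1, -0.0, 14.0]
opening: 0.0461
gripper_force: 60.0
```

```bash
cat >> f.py <<'E'
if 12.3<np.mean(F,0)[2]<13.7: print(robot.close_job())
E
python3 f.py
```

```text
[-2.39 -0.79 13.29] [0.45 0.36 0.43]
t 19.15 pos [458.4 129.6  30.3] yaw 91.09 tilt [0.0027 0.0004] F [-2.  -0.7 12.8] open 46.3 grip 60.0
 delta [-0.6 -0.2 -0.2] turn -0.01
the job is handed in; nothing more can be done
None
```

I laid the cap on the desk beside the case, set the cooler over the four studs, and handed the job in at about 19 s with the arm still pressing it onto the pad at about 13 N (sensor average 13.3 N, plus about 2.5 N of sideways load).

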